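# Move the charged battery pack into the micromotor's power unit

### The arm

A 7-joint arm with a two-finger parallel gripper is mounted at the origin on the work surface. World frame = base frame: x ahead of the robot, y to its left, z up, the work surface at z = 0. Lengths are in m, angles in rad, forces in N, time in s.
With the tool pointing down it reaches from about 0.425 to 0.925 m from the base axis. Payload 6.8 kg.
Tool frame: the origin (TCP) lies on the centre line of the jaws, within the pads' length; the fingertips stand 8 mm ahead of it and the grasp point (between the pads) lies 11 mm behind it (r.finger_overhang is the distance from the TCP to the fingertips, in m); x points along the fingers, z is the direction in which the jaws open and shut, and the axes are right-handed (so a half turn about x gives the same grasp; the last joint's range is limited). The gripper opens to 85 mm and grips with 20 to 120 N. Pads are 22 mm wide; open, the fingers measure 114 mm over their backs; the gripper's body (76 mm by 85 mm) begins 54 mm behind the grasp point. The pads swing forward as they close: fully open they stand 13 mm farther back than shut.
Start: joints at [1.012, 0.477, 0.022, 1.555, -0.011, 1.109, -0.083], TCP at [0.294, -0.608, 0.239] pointing down, gripper open.
Joint ranges: [-2.96, 2.96], [-0.34, 2.1], [-1.41, 1.46], [0.24, 2.44], [-1.37, 4.51], [0.17, 1.92], [-2.96, 2.96]. Speed limits (rad/s): [2.39, 2.39, 3.14, 3.14, 3.14, 3.14, 3.14].

### API

Orientations are given as a rotation vector (axis times angle).
In Python, from bench import r gives the robot as it stands. The module is installed in compiled form; this text tells all that it offers.
- The arm moves only by the tool play_rows, never from a script. Its argument "plan" is a list of rows, each a list of 5 numbers: the opening, from -1 (shut) to 1 (fully open), then the shift along the world's x, y, z in m, then the turn about the world's z in rad. A call has 1 to 10 rows; each row is the pose to reach, as a shift and turn from the pose commanded when the call began; what a row does not reach only later rows make up. A row lasts 1/10 s, in which the tool goes at most 50 mm and 8.59 degrees, less where a joint would pass 70% of its speed; a pose out of reach is approached as far as the arm can. A call with a gripper value outside its range is refused whole. The fingers move at their own pace and stop on an object; "force" is the grip in N (left out, the last holds). Time passes only in rows, so rows that repeat a pose let the fingers close. It gives the time, the measured TCP pose, the force and the opening at its end, in the units of the state.
- r.get_obs(): the state, without advancing time (a new reading comes with each control period).
- r.grab_frame(name): name is "scene" or "top" or "wrist"; returns a dict with "pixels" (384x512x3 uint8, blue, green, red), "z_map" (384x512 float32, m along the optical axis (not along the pixel's ray), 0 where there is no reading), "vfov" (degrees; the focal length in pixels is half the picture's height over the tangent of half this angle, whatever the lens; pixels are square), "cx", "cy" (the principal point, pixels), "R" (3x3) and "t" (3): a world point X has camera coordinates R X + t; the wrist camera has in their place "tool_from_camera" (4x4, takes a point from camera to tool coordinates, whose origin is the TCP and whose axes are the tool frame's). Camera axes: x right, y down, z forward; pixel columns grow to the right and rows downward; lengths in m; the calibration is good to about 2 mm. The wrist camera is an equidistant fisheye: a pixel r from the principal point sees the ray r / f radians off the axis. A picture is of the moment at which its call begins: read the wrist's pose just before it.
- r.hand_in(): hands the job in, once; it reports no verdict.
Trained networks look in a picture, given as the dict that the camera call returned (one of the last four; its "shot" number tells which), for a name from the list of things; names that differ only in an ending like _2 or _b are one class to them, and where a whole thing is asked for, a point or a joint stands for the part that bears it (a point fixed in the world has none). Each returns a list of dicts, best first, with "conf" (0 to 1); they miss things now and then, are a little off and sometimes report something else, mostly with a low value. They report only what shows in the picture. A call takes as long as a camera call.
- r.outline_of(picture, label): "mask" (384x512 bool, what is visible of it) and "bbox" ([left, top, right, bottom] as shares, 0 to 1, of the picture: columns of its width, rows of its height, round what is visible of it).
- r.pinpoint(picture, label): "position" ([column, row] as shares, 0 to 1, of the picture: columns of its width, rows of its height: a listed point, or the origin of a listed thing).
The state is a dict: "clock": time; "joints": joint angles; "qvel": joint speeds; "tau": joint torques, N m; "tcp_pos": TCP position; "orientation": TCP orientation; "contact_force": force on the tool from outside, world axes, zero at the start; "moment": the same for the moment, N m; "grip_width": finger opening in m.
Only numpy, scipy, OpenCV 4.12 (cv2) and the standard library are available. Lean on these libraries where they do the work, as an engineer would, in place of code of your own. Each camera call takes 0.05 s, during which the arm holds its last target.

### The job

The battery pack in the charger is full: press it down once so that the push-push catch lets it pop up, take it out, put it in the empty bay of the micromotor's power unit and press it down until the catch holds it there, more or less level with the top. Feel for the stops: never press the pack against the charger or the power unit with more than 30 N, and leave the jar, the steel block and the handpiece where they are.

Things in the scene. Friction and masses are not known exactly. Their poses are not given: they have to be found in the camera images.
- pack: Grey battery pack, an upright block 50 (its x) x 40 (its y) x 65 mm high, 0.13 to 0.23 kg, the same either way round. Origin at the centre of its underside, z up. It starts upright in the charger's bay, held by the catch, its top 1 to 2 mm above the charger's deck, where there is nothing to grip.
- pack_top (a point): Centre of the pack's flat top face, 65 mm above its origin; press here with shut fingers.
- charger: Pale block, fixed, 95 mm high on a broad dark foot plate 140 x 100 mm, dark ribs on its sides. Its bay is an upright pit 54 (x) x 44 mm (y), open at the top: 2 mm of play each side of the pack, a 45-degree lead-in 6 mm wide and deep, then a 6 mm flat rim; solid for 28 mm more behind (+x). Origin on the table under the bay's centre; the pack's x and y lie along the charger's.
- charger_deck (a point): Centre of the mouth of the charger's bay, at deck height (95 mm above the table). The pack stands on a sprung plunger (5 N out, 8 N in). Held, it can be pressed 4 mm further down to a hard stop; let go from there and it rises until its top is 29 mm above the deck, resting loose on the plunger, free to be gripped and lifted out.
- unit: Grey power unit, fixed, 105 mm high, longer than the charger: a block 128 (x) x 68 mm (y) with a lower dark control panel (60 mm high) and a round dial in front (-x, reaching 85 mm from the origin), vents on its rear top. Its empty bay has the charger's bay size, lead-in and spring. Origin on the table under the bay's centre; the pack's x goes along the unit's x, either way round.
- unit_deck (a point): Centre of the unit's bay mouth, at deck height (105 mm above the table). Let in, the pack rests with its top 29 mm above deck. A stiff stop lies 25 to 39 mm further down, unseen, different each time: press at 5 mm/s, stop at 13 N. Let go there it rises 4 mm and is held (top 7 below to 8 mm above deck); let go 1 mm short, it comes all the way up. A second press lets it out.
- jar: Bystander: small amber jar with a metal lid, 48 mm across, 55 mm high. Origin at the centre of its underside.
- block: Bystander: steel bench block 65 x 65 x 20 mm. Origin at the centre of its underside.
- handpiece: Bystander: dark rotary handpiece lying on rests, 140 mm long (its y) and 27 mm thick. Origin under its middle.

How it is judged:
By the outcome, as a careful person would: the job done as asked, in the order asked, and still so for the second after the job is handed in, with the robot touching nothing.
It also fails if it takes over 72 s, if anything falls off the work surface, if the arm or the gripper's body presses on something with over 40 N, if the wrist force passes 120 N, or if a joint passes its speed limit or range.

## Working session

There is one attempt and no reset: what is moved stays moved. The work goes in short steps, Python scripts to look and compute and a tool call to move; the robot and the scene stay as the last step left them, time stands still between calls to the robot, and variables do not carry over. Pictures are saved under pics/ and viewed, and the job is handed in when it is done.

Besides the shell and the picture viewer there is one more tool, called after "Call:" in YAML: its name, and indented under it one key for each argument. play_rows: Moves the arm, as the interface text tells. Its arguments: {"type":"object","properties":{"plan":{"type":"array","items":{"type":"array","items":{"type":"number"}}},"force":{"type":"number"}},"required":["plan"]}

```bash
mkdir -p pics; cat > h.py <<'E'
import numpy as np, cv2
from bench import r
from scipy.spatial.transform import Rotation as Ro
def foc(d): return 192/np.tan(np.radians(d["vfov"])/2)
def cloud(d):
    f=foc(d);z=d["z_map"];v,u=np.mgrid[0:384,0:512]
    P=np.stack([(u-d["cx"])/f*z,(v-d["cy"])/f*z,z],-1)
    return (P-np.array(d["t"]))@np.array(d["R"])
def proj(d,X):
    c=np.array(d["R"])@X+np.array(d["t"]); return c[:2]/c[2]*foc(d)+[d["cx"],d["cy"]]
E
python3 - <<'E'
from h import *
o=r.get_obs();print(o)
ims=[]
for n in ["scene","top"]:
    d=r.grab_frame(n);cv2.imwrite(f"pics/{n}0.png",d["pixels"])
    np.savez(f"{n}0.npz",**{k:v for k,v in d.items()})
    W=cloud(d)
    print(n,d["vfov"],d["cx"],d["cy"],(-np.array(d["R"]).T@np.array(d["t"])).round(3))
    for l in ["pack","charger","unit","jar","block","handpiece"]:
        for m in r.outline_of(d,l)[:2]:
            M=m["mask"]&(d["z_map"]>0);p=W[M]
            print(l,round(m["conf"],2),M.sum(),np.percentile(p,[2,50,98],axis=0).round(3).tolist(),(np.array(m["bbox"])*[512,384,512,384]).round().tolist())
    for l in ["pack_top","charger_deck","unit_deck"]:
        for m in r.pinpoint(d,l)[:2]:
            c=(np.array(m["position"])*[512,384]);print(l,m["conf"],c.round(1),W[int(c[1]),int(c[0])].round(3))
E
```

```text
{'clock': 0.0, 'joints': array([ 1.01190074,  0.47778782,  0.02232757,  1.55645954, -0.01146003,
        1.10930655, -0.08311914]), 'qvel': array([ 0.00080681, -0.0012509 , -0.0012845 , -0.00120886,  0.00082246,
        0.00148603, -0.00035628]), 'tau': array([ 7.23485828e-04, -5.96452045e+01,  1.60844665e+00, -2.81197751e+01,
        1.24697608e-02,  9.49470385e-03, -1.69559803e-05]), 'tcp_pos': array([ 0.29381451, -0.60705078,  0.23833031]), 'orientation': array([ 0.87192784,  1.39104995, -0.87056831]), 'contact_force': array([0.00775264, 0.05733973, 0.21873661]), 'moment': array([ 0.0041328 , -0.02368538,  0.01661986]), 'grip_width': 0.08530486237632559}
scene 47.04856428823303 256.9500639211297 192.45692823452086 [ 1.179 -0.17   0.854]
pack 0.52 322 [[0.45, 0.196, 0.086], [0.484, 0.219, 0.096], [0.508, 0.244, 0.099]] [319.0, 148.0, 346.0, 167.0]
charger 0.77 2187 [[0.445, 0.167, 0.005], [0.525, 0.207, 0.054], [0.563, 0.273, 0.096]] [296.0, 142.0, 364.0, 208.0]
unit 0.76 2606 [[0.454, -0.275, 0.007], [0.55, -0.234, 0.087], [0.585, -0.191, 0.106]] [128.0, 183.0, 166.0, 258.0]
jar 0
[... 1069 characters left out ...]
.0, 187.0, 396.0, 279.0]
unit 0.72 2589 [[0.42, 0.167, 0.009], [0.493, 0.209, 0.078], [0.559, 0.264, 0.098]] [113.0, 198.0, 175.0, 272.0]
jar 0.85 427 [[0.53, -0.027, 0.017], [0.549, -0.005, 0.055], [0.571, 0.015, 0.059]] [244.0, 193.0, 265.0, 218.0]
jar 0.73 3849 [[0.418, -0.268, 0.002], [0.501, -0.226, 0.088], [0.578, -0.188, 0.108]] [339.0, 187.0, 396.0, 280.0]
block 0.65 1025 [[0.343, -0.024, 0.016], [0.374, 0.007, 0.021], [0.405, 0.039, 0.024]] [231.0, 273.0, 263.0, 309.0]
handpiece 0.64 623 [[0.725, -0.101, 0.001], [0.74, -0.05, 0.023], [0.762, 0.011, 0.028]] [246.0, 114.0, 302.0, 127.0]
pack_top 0.56 [132.9 239.7] [0.476 0.226 0.102]
unit_deck 0.62 [373.1 234. ] [ 0.496 -0.239  0.068]
```

```bash
python3 - <<'E'
from h import *
for n,(a,b,c,d_),(e,f,g,h) in [("scene",(280,130,380,220),(110,170,190,270)),("top",(100,190,190,280),(325,175,410,290))]:
    im=cv2.imread(f"pics/{n}0.png")
    A=cv2.resize(im[b:d_,a:c],(400,400),interpolation=cv2.INTER_CUBIC);B=cv2.resize(im[f:h,e:g],(400,400*(h-f)//(g-e)),interpolation=cv2.INTER_CUBIC)
    H=max(A.shape[0],B.shape[0]);C=np.zeros((H,800,3),np.uint8);C[:A.shape[0],:400]=A;C[:B.shape[0],400:]=B
    cv2.imwrite(f"pics/{n}0z.png",C)
E
```

```text
(no output)
```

View pics/scene0.png

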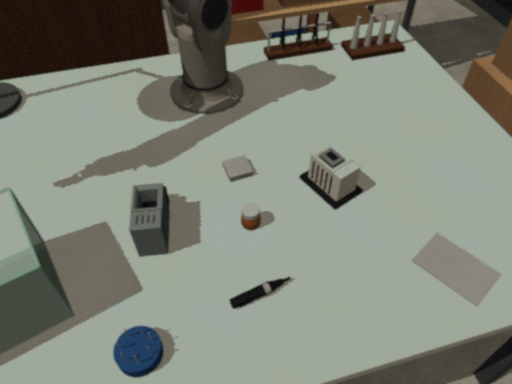

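View pics/top0.png

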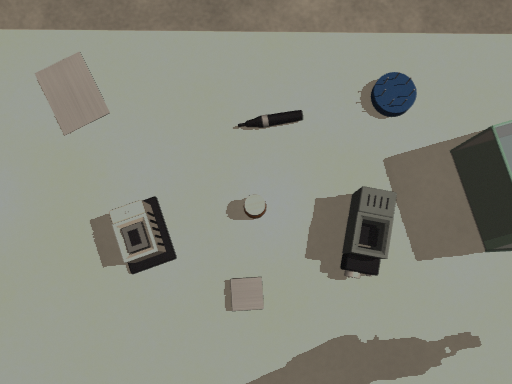

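```bash
python3 -c "
import cv2
for n in ['scene','top']:print(cv2.imread(f'pics/{n}0z.png').shape)"
```

```text
(500, 800, 3)
(541, 800, 3)
```

View pics/top0z.png

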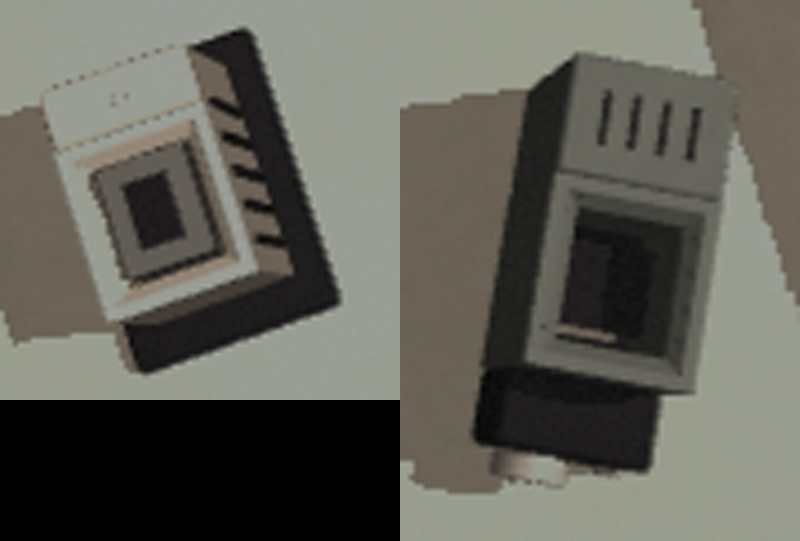

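Top view: charger at about (135,238) px, yawed with its +x end up and to the left. The unit is at about (370,235) px, yawed slightly the other way. I'll fit the deck rectangles next.

```bash
python3 - <<'E'
from h import *
for n in ["top","scene"]:
    d=dict(np.load(f"{n}0.npz"));d["vfov"]=float(d["vfov"])
    f=foc(d);W=cloud(d)
    for nm,h,c in [("charger",.095,(.49,.21)),("unit",.105,(.5,-.23))]:
        M=(abs(W[...,2]-h)<.007)&(np.hypot(W[...,0]-c[0],W[...,1]-c[1])<.13)&(d["z_map"]>0)
        print(n,nm,"med z",np.median(W[M][:,2]).round(4), M.sum())
        # project via known-height plane rays for pixel in M
        cs,_=cv2.findContours(M.astype(np.uint8),cv2.RETR_CCOMP,cv2.CHAIN_APPROX_NONE)
        C=np.array(d["t"]);R=d["R"];cam=-R.T@C
        u=np.argwhere(M)[:,::-1].astype(float)
        ray=np.c_[(u-[d["cx"],d["cy"]])/f,np.ones(len(u))]@R
        X=cam+ray*((h-cam[2])/ray[:,2])[:,None]
        (cx,cy),(a,b),ang=cv2.minAreaRect((X[:,:2]*1000).astype(np.float32))
        print((cx,cy),(a,b),ang)
E
```

```text
top charger med z 0.0961 1887
(492.6554260253906, 226.65237426757812) (106.07906341552734, 69.62294006347656) 20.81479263305664
top unit med z 0.105 1802
(517.4506225585938, -232.72438049316406) (69.56613159179688, 127.87783813476562) 80.4703598022461
scene charger med z 0.0939 908
(497.1330261230469, 223.54550170898438) (109.9300308227539, 73.0507583618164) 21.361480712890625
scene unit med z 0.1032 1075
(521.1475830078125, -234.92120361328125) (68.91791534423828, 133.801025390625) 80.18486022949219
```

View pics/scene0z.png

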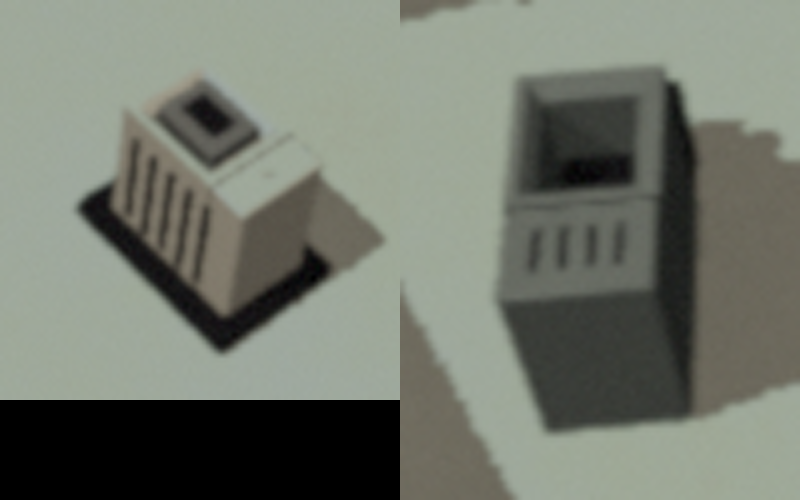

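```bash
python3 - <<'E'
from h import *
o=r.get_obs();A=Ro.from_rotvec(o["orientation"]).as_matrix();print(A.round(3))
print("jaw yaw",np.degrees(np.arctan2(A[1,2],A[0,2])),r.finger_overhang)
d=r.grab_frame("wrist");print(d["tool_from_camera"],d["vfov"],d["cx"],d["cy"])
E
```

```text
[[ 0.     0.9    0.436]
 [-0.     0.436 -0.9  ]
 [-1.    -0.     0.   ]]
jaw yaw -64.17422220372991 0.008
[[-4.80057107e-05 -2.60631277e-01  9.65438416e-01 -1.35048045e-01]
 [-2.76022088e-04 -9.65438377e-01 -2.60631280e-01  6.66823575e-02]
 [ 9.99999961e-01 -2.78994117e-04 -2.55934338e-05  6.18011876e-04]
 [ 0.00000000e+00  0.00000000e+00  0.00000000e+00  1.00000000e+00]] 65.70646984690485 256.8804704818294 191.49404684402296
```

Call:
play_rows:
  plan:
    - [-1,0.02,0.038,0.0,0]
    - [-1,0.04,0.076,0.01,0]
    - [-1,0.06,0.114,0.02,0]
    - [-1,0.08,0.152,0.02,0]
    - [-1,0.1,0.19,0.02,0]
    - [-1,0.12,0.228,0.02,0]
    - [-1,0.14,0.266,0.02,0]
    - [-1,0.16,0.304,0.02,0]
    - [-1,0.18,0.342,0.02,0]
    - [-1,0.2,0.38,0.02,0]

```text
clock: 2.05
tcp_pos: [0.4947, -0.2261, 0.2597]
orientation: [0.871, 1.389, -0.871]
contact_force: [1.1, -0.7, 0.2]
grip_width: 0.0002
```

```bash
cat >> h.py <<'E'
def wcloud(d,o,h=None):
    f=foc(d);v,u=np.mgrid[0:384,0:512].astype(float)
    x=(u-d["cx"]);y=(v-d["cy"]);rr=np.hypot(x,y)+1e-9;k=np.tan(rr/f)/rr
    ray=np.stack([x*k,y*k,np.ones_like(x)],-1)
    T=np.array(d["tool_from_camera"]);A=Ro.from_rotvec(o["orientation"]).as_matrix()
    Rw=A@T[:3,:3];c=A@T[:3,3]+o["tcp_pos"]
    rw=ray@Rw.T
    W=c+rw*d["z_map"][...,None]
    if h is None: return W
    return W,c+rw*((h-c[2])/rw[...,2])[...,None]
def deck(d,o,h,c,L):
    W,X=wcloud(d,o,h)
    M=(abs(W[...,2]-h)<.006)&(np.hypot(W[...,0]-c[0],W[...,1]-c[1])<.13)&(d["z_map"]>0)
    n,lab,st,_=cv2.connectedComponentsWithStats(M.astype(np.uint8));M=lab==1+np.argmax(st[1:,4])
    P=(X[M][:,:2]*1000).astype(np.float32)
    (cx,cy),(a,b),ang=cv2.minAreaRect(P)
    if a<b: ang+=90;a,b=b,a
    ang=(ang+90)%180-90
    s=(L/2-39);t=np.radians(ang)
    print("z",np.median(W[M][:,2]).round(4),"n",M.sum(),"rect",np.round([cx,cy,a,b,ang],2),"bay(outer)",np.round([cx-s*np.cos(t),cy-s*np.sin(t)],1))
    cs,hi=cv2.findContours(M.astype(np.uint8),cv2.RETR_CCOMP,cv2.CHAIN_APPROX_NONE)
    holes=[q for q,hh in zip(cs,hi[0]) if hh[3]>=0]
    if holes:
        q=max(holes,key=cv2.contourArea)[:,0];P=(X[q[:,1],q[:,0]][:,:2]*1000).astype(np.float32)
        print("hole",cv2.minAreaRect(P))
    return M
E
python3 - <<'E'
from h import *
o=r.get_obs();d=r.grab_frame("wrist")
M=deck(d,o,.105,(.517,-.233),128)
im=d["pixels"].copy();cv2.imwrite("pics/w1.png",im)
E
```

```text
z 0.1052 n 6226 rect [ 518.54 -234.78  128.4    68.89  -10.07] bay(outer) [ 493.9 -230.4]
hole ((495.25946044921875, -230.05859375), (45.96306610107422, 56.524139404296875), 80.34010314941406)
```

View pics/w1.png

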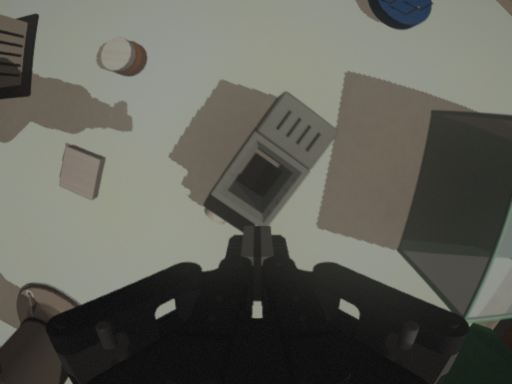

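The wrist view shows the unit's deck at about (270,160) px, in agreement with the depth fit: bay at (0.494,-0.230), yaw about -9.9°. Next, the charger.

Call:
play_rows:
  plan:
    - [-1,-0.001,0.045,0.0,-0.01]
    - [-1,-0.003,0.09,0.0,-0.02]
    - [-1,-0.004,0.135,0.0,-0.03]
    - [-1,-0.006,0.18,0.0,-0.04]
    - [-1,-0.007,0.225,0.0,-0.05]
    - [-1,-0.009,0.27,0.0,-0.06]
    - [-1,-0.01,0.315,0.0,-0.07]
    - [-1,-0.012,0.36,0.0,-0.08]
    - [-1,-0.013,0.405,-0.01,-0.088]
    - [-1,-0.014,0.449,-0.02,-0.088]

```text
clock: 3.1
tcp_pos: [0.4802, 0.2231, 0.2396]
orientation: [0.939, 1.358, -0.937]
contact_force: [-0.5, -0.3, 0.1]
grip_width: 0.0001
```

```bash
cat > look.py <<'E'
from h import *
import sys
o=r.get_obs();d=r.grab_frame("wrist")
A=Ro.from_rotvec(o["orientation"]).as_matrix();print("tcp",o["tcp_pos"].round(4),"jaw",np.degrees(np.arctan2(A[1,2],A[0,2])).round(2),"tilt",A[:2,0].round(4),"F",o["contact_force"].round(2),"t",o["clock"])
W=wcloud(d,o)
if sys.argv[2]=="c":
    deck(d,o,.095,(.49,.227),106)
if sys.argv[2]=="u":
    deck(d,o,.105,(.517,-.233),128)
for m in r.outline_of(d,"pack")[:1]:
    M=m["mask"]&(d["z_map"]>0);p=W[M];zt=np.percentile(p[:,2],90)
    T=M&(W[...,2]>zt-.006);_,X=wcloud(d,o,zt);P=(X[T][:,:2]*1000).astype(np.float32)
    print("pack",m["conf"],M.sum(),"ztop",np.round(np.median(W[T][:,2]),4),cv2.minAreaRect(P))
for m in r.pinpoint(d,"pack_top")[:1]:
    c=np.array(m["position"])*[512,384];print("pt",m["conf"],c.round(1),W[int(c[1]),int(c[0])].round(4))
cv2.imwrite(f"pics/{sys.argv[1]}.png",d["pixels"])
E
python3 look.py w2 c
```

```text
tcp [0.4802 0.2231 0.2396] jaw -69.24 tilt [0.0016 0.0005] F [-0.51 -0.26  0.06] t 3.1
z 0.0955 n 7260 rect [494.8  225.69 105.67  67.92  20.79] bay(outer) [481.7 220.7]
hole ((482.900390625, 221.4847869873047), (54.76618957519531, 47.04512023925781), 20.72533416748047)
pt 0.87 [256.  184.3] [0.4801 0.2234 0.0991]
```

View pics/w2.png

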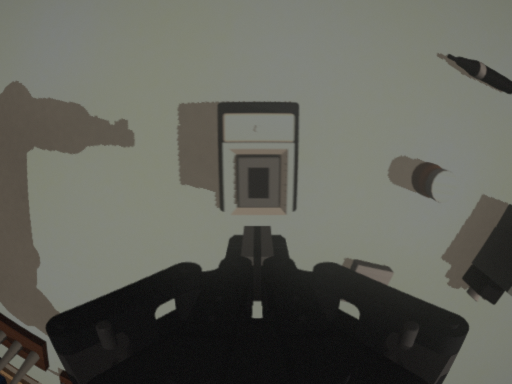

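Call:
play_rows:
  plan:
    - [-1,0.001,-0.002,-0.03,0]
    - [-1,0.001,-0.002,-0.07,0]
    - [-1,0.001,-0.002,-0.1,0]
    - [-1,0.001,-0.002,-0.12,0]
    - [-1,0.001,-0.002,-0.127,0]
    - [-1,0.001,-0.002,-0.13,0]
    - [-1,0.001,-0.002,-0.131,0]
    - [-1,0.001,-0.002,-0.132,0]
    - [-1,0.001,-0.002,-0.133,0]
  force: 40

```text
clock: 4.15
tcp_pos: [0.4818, 0.2196, 0.1073]
orientation: [0.939, 1.358, -0.937]
contact_force: [-0.4, -0.7, 0.2]
grip_width: -0.0
```

Call:
play_rows:
  plan:
    - [-1,0,0.001,-0.001,0]
    - [-1,0,0.001,-0.0015,0]
    - [-1,0,0.001,-0.002,0]
    - [-1,0,0.001,-0.0025,0]
    - [-1,0,0.001,-0.003,0]

```text
clock: 4.65
tcp_pos: [0.4814, 0.2203, 0.1039]
orientation: [0.938, 1.359, -0.938]
contact_force: [-1.5, -1.3, 6.8]
grip_width: -0.0003
```

Call:
play_rows:
  plan:
    - [-1,0,0,-0.0005,0]
    - [-1,0,0,-0.001,0]
    - [-1,0,0,-0.0015,0]
    - [-1,0,0,-0.002,0]

```text
clock: 5.05
tcp_pos: [0.4814, 0.2204, 0.1019]
orientation: [0.938, 1.359, -0.938]
contact_force: [-1.3, -2.9, 7.2]
grip_width: 0.0003
```

Call:
play_rows:
  plan:
    - [-1,0,0,-0.0005,0]
    - [-1,0,0,-0.001,0]
    - [-1,0,0,-0.0015,0]

```text
clock: 5.35
tcp_pos: [0.4814, 0.2204, 0.1005]
orientation: [0.938, 1.359, -0.938]
contact_force: [-2.0, -2.1, 7.5]
grip_width: 0.0001
```

Call:
play_rows:
  plan:
    - [-1,0,0,-0.0005,0]
    - [-1,0,0,-0.0005,0]

```text
clock: 5.55
tcp_pos: [0.4814, 0.2204, 0.1001]
orientation: [0.938, 1.358, -0.938]
contact_force: [-2.1, -1.6, 8.2]
grip_width: 0.0
```

Call:
play_rows:
  plan:
    - [-1,0,0,-0.0005,0]
    - [-1,0,0,-0.0005,0]

```text
clock: 5.75
tcp_pos: [0.4814, 0.2204, 0.1]
orientation: [0.938, 1.358, -0.938]
contact_force: [-2.6, -3.8, 13.7]
grip_width: -0.0002
```

Call:
play_rows:
  plan:
    - [-1,0,0,0.002,0]
    - [-1,0,0,0.008,0]
    - [-1,0,0,0.016,0]
    - [-1,0,0,0.026,0]
    - [-1,0,0,0.05,0]
    - [-1,0,0,0.09,0]
    - [1,0,0,0.125,0]
    - [1,0,0,0.13,0]
    - [1,0,0,0.13,0]

```text
clock: 6.65
tcp_pos: [0.4817, 0.2209, 0.2304]
orientation: [0.94, 1.358, -0.935]
contact_force: [-0.1, 0.4, 0.4]
grip_width: 0.043
```

```bash
python3 look.py w3 c
```

```text
tcp [0.4817 0.2209 0.2304] jaw -69.21 tilt [0.0029 0.0013] F [-0.1   0.4   0.42] t 6.65
z 0.0951 n 5184 rect [494.71 225.86 105.45  67.79  20.79] bay(outer) [481.6 220.9]
hole ((479.1929016113281, 220.84609985351562), (62.28596496582031, 46.655487060546875), 20.863391876220703)
pack 0.65 2715 ztop 0.1165 ((482.7916259765625, 221.64620971679688), (49.266502380371094, 39.401641845703125), 20.76273536682129)
pt 0.6 [253.1 192.5] [0.4802 0.2234 0.117 ]
```

View pics/w3.png

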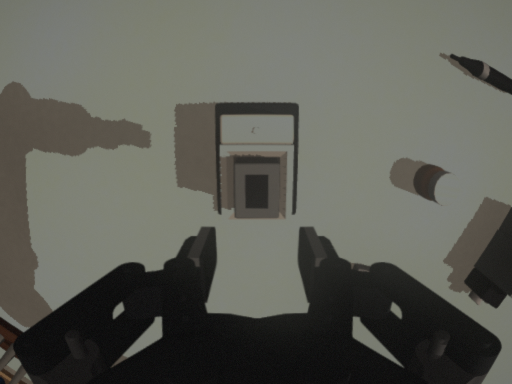

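```bash
python3 look.py w4 c
```

```text
tcp [0.4803 0.2199 0.2276] jaw -69.21 tilt [-0.0021 -0.001 ] F [-0.47  1.14 -0.07] t 6.8
z 0.0952 n 5174 rect [494.75 225.85 106.12  67.85  20.79] bay(outer) [481.7 220.9]
hole ((479.0671081542969, 220.37356567382812), (64.47769165039062, 46.46823501586914), 20.795257568359375)
pack 0.88 3047 ztop 0.1224 ((482.76446533203125, 221.72589111328125), (49.3609733581543, 39.64739227294922), 20.769132614135742)
pt 0.93 [253.3 192.2] [0.4804 0.2229 0.1223]
```

Call:
play_rows:
  plan:
    - [1,0.0005,0.0005,-0.03,0]
    - [1,0.0005,0.0005,-0.07,0]
    - [1,0.0005,0.0005,-0.1,0]
    - [1,0.0005,0.0005,-0.112,0]
    - [1,0.0005,0.0005,-0.117,0]
    - [1,0.0005,0.0005,-0.117,0]
    - [1,0.0005,0.0005,-0.117,0]
  force: 60

```text
clock: 7.65
tcp_pos: [0.4825, 0.2215, 0.1131]
orientation: [0.939, 1.358, -0.936]
contact_force: [-0.1, -1.1, 0.4]
grip_width: 0.0856
```

```bash
python3 look.py w5 n
```

```text
tcp [0.4825 0.2215 0.1131] jaw -69.22 tilt [0.002 0.001] F [-0.06 -1.06  0.4 ] t 7.65
pack 0.68 9275 ztop 0.1244 ((483.4443664550781, 221.55508422851562), (50.29397964477539, 39.475154876708984), 20.76811981201172)
pt 0.9 [254.9 264.3] [0.4799 0.2214 0.1238]
```

View pics/w5.png

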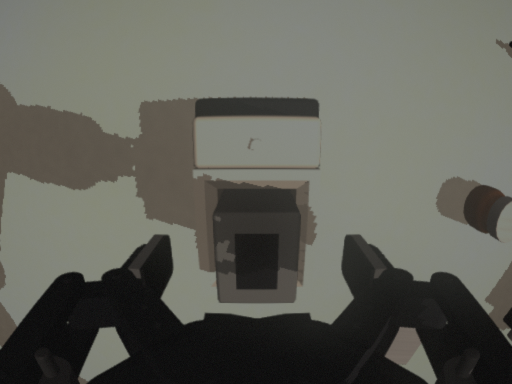

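Pack is up, at rows 205–303 and columns 214–300 px. Its top is at z = 0.124, and the jaws are centred at column 257. I'll grip it now.

Call:
play_rows:
  plan:
    - [1,0,0,-0.002,0]
    - [1,0,0,-0.004,0]
    - [-1,0,0,-0.004,0]
    - [-1,0,0,-0.004,0]
    - [-1,0,0,-0.004,0]
    - [-1,0,0,-0.004,0]
    - [-1,0,0,-0.004,0]
    - [-1,0,0,-0.004,0]
  force: 60

```text
clock: 8.6
tcp_pos: [0.4817, 0.221, 0.108]
orientation: [0.938, 1.359, -0.938]
contact_force: [-0.9, 0.1, 3.8]
grip_width: 0.0389
```

Call:
play_rows:
  plan:
    - [-1,0,0,0.003,0]
    - [-1,0,0,0.01,0]
    - [-1,0,0,0.02,0]
    - [-1,0,0,0.035,0]
    - [-1,0,0,0.05,0]
    - [-1,0,0,0.07,0]
    - [-1,0,0,0.09,0]
    - [-1,0,0,0.1,0]
    - [-1,0,0,0.1,0]

```text
clock: 9.5
tcp_pos: [0.4824, 0.2214, 0.2095]
orientation: [0.94, 1.357, -0.936]
contact_force: [-0.5, 0.7, -1.5]
grip_width: 0.0389
```

```bash
python3 look.py w6 n
```

```text
tcp [0.4824 0.2214 0.2095] jaw -69.22 tilt [0.0031 0.0013] F [-0.55  0.72 -1.5 ] t 9.5
pack 0.79 10501 ztop 0.226 ((484.363525390625, 221.5011749267578), (50.706504821777344, 39.30110549926758), 20.640483856201172)
pt 0.66 [255.9 264. ] [0.5446 0.2444 0.3448]
```

View pics/w6.png

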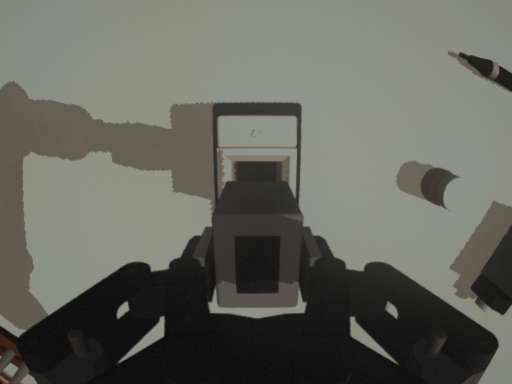

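Call:
play_rows:
  plan:
    - [-1,0.0,-0.02,0.0,-0.03]
    - [-1,0.005,-0.06,0.0,-0.08]
    - [-1,0.005,-0.105,0.0,-0.14]
    - [-1,0.005,-0.15,0.0,-0.2]
    - [-1,0.0,-0.2,0.0,-0.26]
    - [-1,-0.01,-0.25,0.0,-0.32]
    - [-1,-0.02,-0.3,0.0,-0.38]
    - [-1,-0.03,-0.35,0.0,-0.44]
    - [-1,-0.04,-0.4,0.0,-0.5]
    - [-1,-0.048,-0.441,0.0,-0.535]

```text
clock: 10.65
tcp_pos: [0.4313, -0.223, 0.2071]
orientation: [1.337, 1.121, -1.34]
contact_force: [1.1, -0.0, -2.0]
grip_width: 0.0389
```

Call:
play_rows:
  plan:
    - [-1,0,0,0,0]
    - [-1,0,0,0,0]

```text
clock: 10.85
tcp_pos: [0.4321, -0.2214, 0.207]
orientation: [1.337, 1.122, -1.339]
contact_force: [-0.5, 0.3, -1.5]
grip_width: 0.0387
```

```bash
python3 look.py w7 u; python3 look.py w7b u
```

```text
tcp [ 0.4321 -0.2214  0.207 ] jaw -100.1 tilt [-0.0018  0.0005] F [-0.47  0.33 -1.51] t 10.85
z 0.1052 n 9582 rect [ 518.41 -234.96  126.87   68.66   -9.59] bay(outer) [ 493.8 -230.8]
hole ((494.718994140625, -230.69525146484375), (45.137577056884766, 55.58099365234375), 80.3494873046875)
pack 0.78 10474 ztop 0.2234 ((434.1654052734375, -221.8618927001953), (39.23994064331055, 50.862091064453125), 79.83031463623047)
pt 0.77 [253.7 267.1] [ 0.4317 -0.2196  0.2232]
tcp [ 0.4336 -0.2188  0.2074] jaw -99.75 tilt [-0.0007  0.0008] F [-0.02 -0.54 -1.34] t 11.0
z 0.1052 n 9531 rect [ 518.75 -235.04  126.84   68.46   -9.82] bay(outer) [ 494.1 -230.8]
hole ((494.1239013671875, -230.97752380371094), (45.77680587768555, 55.70182418823242), 80.69918060302734)
pack 0.63 10358 ztop 0.2238 ((435.6368713378906, -219.2138671875), (38.74319839477539, 50.84650421142578), 80.41329193115234)
pt 0.71 [256.  269.7] [ 0.4317 -0.2181  0.2234]
```

View pics/w7b.png

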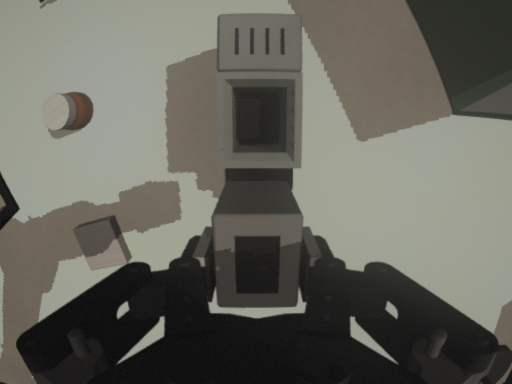

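Call:
play_rows:
  plan:
    - [-1,0.01,-0.002,0,0]
    - [-1,0.03,-0.006,0,0]
    - [-1,0.05,-0.01,0,0]
    - [-1,0.059,-0.012,0,0]
    - [-1,0.059,-0.012,-0.01,0]
    - [-1,0.059,-0.012,-0.025,0]
    - [-1,0.059,-0.012,-0.038,0]
    - [-1,0.059,-0.012,-0.042,0]
    - [-1,0.059,-0.012,-0.042,0]
    - [-1,0.059,-0.012,-0.042,0]

```text
clock: 12.15
tcp_pos: [0.4927, -0.2322, 0.1661]
orientation: [1.335, 1.122, -1.335]
contact_force: [-0.0, -0.2, -1.2]
grip_width: 0.0387
```

```bash
python3 look.py w8 u; python3 - <<'E'
from h import *
d=r.grab_frame("top");cv2.imwrite("pics/t8.png",cv2.resize(d["pixels"][165:295,315:425],(508,600),interpolation=cv2.INTER_CUBIC))
E
```

```text
tcp [ 0.4927 -0.2322  0.1661] jaw -99.87 tilt [ 0.0004 -0.0002] F [-0.04 -0.17 -1.24] t 12.15
z 0.1053 n 10436 rect [ 531.58 -237.39  101.58   68.26   -9.81] bay(outer) [ 506.9 -233.1]
hole ((503.6780700683594, -260.63372802734375), (1.0285934209823608, 0.975750207901001), 35.4843864440918)
pack 0.7 11277 ztop 0.1053 ((531.7614135742188, -237.43179321289062), (67.81342315673828, 100.90251922607422), 80.19331359863281)
pt 0.71 [256.1 266.5] [ 0.4926 -0.2318  0.1826]
```

View pics/w8.png

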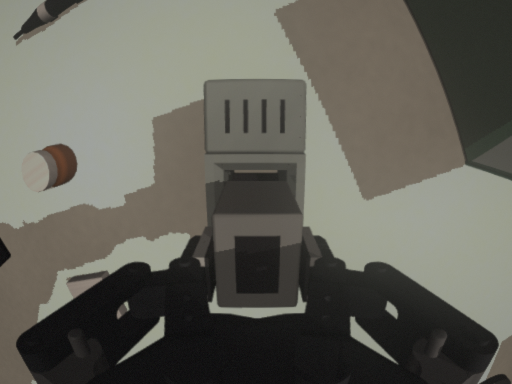

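Call:
play_rows:
  plan:
    - [-1,0,0.0015,0,0]
    - [-1,0,0.0015,-0.002,0]
    - [-1,0,0.0015,-0.005,0]
    - [-1,0,0.0015,-0.008,0]
    - [-1,0,0.0015,-0.01,0]
    - [-1,0,0.0015,-0.012,0]
    - [-1,0,0.0015,-0.014,0]
    - [-1,0,0.0015,-0.016,0]
    - [-1,0,0.0015,-0.018,0]
    - [-1,0,0.0015,-0.02,0]

```text
clock: 13.35
tcp_pos: [0.4926, -0.2306, 0.1457]
orientation: [1.335, 1.123, -1.335]
contact_force: [0.3, 0.5, -1.4]
grip_width: 0.0391
```

Call:
play_rows:
  plan:
    - [-1,0,0,-0.001,0]
    - [-1,0,0,-0.003,0]
    - [-1,0,0,-0.005,0]
    - [-1,0,0,-0.007,0]
    - [-1,0,0,-0.009,0]

```text
clock: 13.85
tcp_pos: [0.4926, -0.2306, 0.1366]
orientation: [1.335, 1.123, -1.335]
contact_force: [0.1, 0.0, -0.7]
grip_width: 0.0387
```

Call:
play_rows:
  plan:
    - [-1,0,0,-0.002,0]
    - [-1,0,0,-0.004,0]
    - [-1,0,0,-0.006,0]
    - [-1,0,0,-0.008,0]
    - [-1,0,0,-0.01,0]
    - [-1,0,0,-0.012,0]
    - [-1,0,0,-0.014,0]
    - [-1,0,0,-0.016,0]
    - [-1,0,0,-0.0175,0]

```text
clock: 14.75
tcp_pos: [0.4926, -0.2306, 0.1191]
orientation: [1.335, 1.123, -1.335]
contact_force: [-0.0, 0.3, -1.5]
grip_width: 0.0389
```

Call:
play_rows:
  plan:
    - [-1,0,0,-0.001,0]
    - [-1,0,0,-0.0015,0]
    - [-1,0,0,-0.0015,0]
    - [0.2,0,0,-0.0015,0]
    - [1,0,0,-0.0015,0]
    - [1,0,0,-0.0015,0]
    - [1,0,0,-0.0015,0]
    - [1,0,0,-0.0015,0]
    - [1,0,0,-0.0015,0]

```text
clock: 15.65
tcp_pos: [0.4926, -0.2306, 0.1178]
orientation: [1.335, 1.123, -1.335]
contact_force: [-0.6, 0.3, -0.2]
grip_width: 0.0851
```

```bash
python3 look.py w9 u
```

```text
tcp [ 0.4926 -0.2306  0.1178] jaw -99.87 tilt [ 0.0001 -0.    ] F [-0.59  0.26 -0.17] t 15.65
z 0.1053 n 19648 rect [ 518.55 -235.03  127.88   68.66   -9.73] bay(outer) [ 493.9 -230.8]
hole ((455.1783447265625, -249.4811248779297), (1.169541358947754, 0.885174036026001), 30.993867874145508)
pack 0.68 10029 ztop 0.1345 ((494.7723083496094, -230.47256469726562), (39.23781967163086, 50.6036376953125), 80.62094116210938)
pt 0.93 [254.7 265.5] [ 0.4932 -0.2294  0.1342]
```

View pics/w9.png

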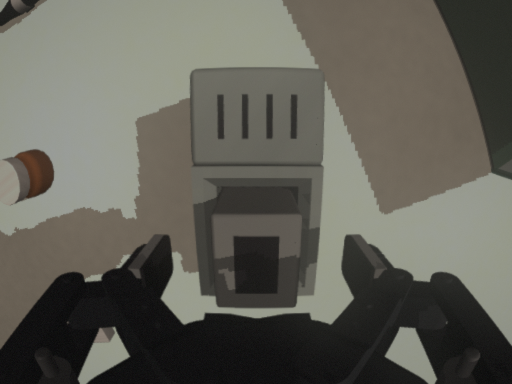

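Pack rests loose in the unit's bay (columns 214–300, rows 190–305 px), with its top at z = 0.1345 as expected. Next I'll back off, shut the fingers and press.

Call:
play_rows:
  plan:
    - [1,0,0,0.01,0]
    - [1,0,0,0.03,0]
    - [0,0.001,0,0.05,0]
    - [-1,0.0015,0,0.05,0]
    - [-1,0.0015,0,0.05,0]
    - [-1,0.0015,0,0.05,0]
    - [-1,0.0015,0,0.05,0]
    - [-1,0.0015,0,0.045,0]
    - [-1,0.0015,0,0.035,0]
    - [-1,0.0015,0,0.03,0]

```text
clock: 16.8
tcp_pos: [0.4933, -0.2303, 0.1462]
orientation: [1.334, 1.125, -1.336]
contact_force: [0.2, 0.2, -0.4]
grip_width: 0.0
```

Call:
play_rows:
  plan:
    - [-1,0,0,-0.0005,0]
    - [-1,0,0,-0.001,0]
    - [-1,0,0,-0.0015,0]
    - [-1,0,0,-0.002,0]
    - [-1,0,0,-0.0025,0]
    - [-1,0,0,-0.003,0]
    - [-1,0,0,-0.0035,0]
    - [-1,0,0,-0.004,0]
    - [-1,0,0,-0.0045,0]
    - [-1,0,0,-0.005,0]

```text
clock: 17.8
tcp_pos: [0.4941, -0.2306, 0.1428]
orientation: [1.335, 1.123, -1.335]
contact_force: [0.5, -0.5, 0.4]
grip_width: 0.0004
```

Call:
play_rows:
  plan:
    - [-1,0,0,-0.0005,0]
    - [-1,0,0,-0.001,0]
    - [-1,0,0,-0.0015,0]
    - [-1,0,0,-0.002,0]
    - [-1,0,0,-0.0025,0]
    - [-1,0,0,-0.003,0]
    - [-1,0,0,-0.0035,0]
    - [-1,0,0,-0.004,0]
    - [-1,0,0,-0.0045,0]
    - [-1,0,0,-0.005,0]

```text
clock: 18.8
tcp_pos: [0.4942, -0.2306, 0.1378]
orientation: [1.335, 1.123, -1.335]
contact_force: [-1.3, 0.9, 3.8]
grip_width: -0.0002
```

Call:
play_rows:
  plan:
    - [-1,0,0,-0.0005,0]
    - [-1,0,0,-0.001,0]
    - [-1,0,0,-0.0015,0]
    - [-1,0,0,-0.002,0]
    - [-1,0,0,-0.0025,0]
    - [-1,0,0,-0.003,0]
    - [-1,0,0,-0.0035,0]
    - [-1,0,0,-0.004,0]
    - [-1,0,0,-0.0045,0]
    - [-1,0,0,-0.005,0]

```text
clock: 19.8
tcp_pos: [0.4941, -0.2306, 0.1328]
orientation: [1.335, 1.123, -1.335]
contact_force: [-0.1, 1.1, 5.0]
grip_width: 0.0002
```

Call:
play_rows:
  plan:
    - [-1,0,0,-0.0005,0]
    - [-1,0,0,-0.001,0]
    - [-1,0,0,-0.0015,0]
    - [-1,0,0,-0.002,0]
    - [-1,0,0,-0.0025,0]
    - [-1,0,0,-0.003,0]
    - [-1,0,0,-0.0035,0]
    - [-1,0,0,-0.004,0]
    - [-1,0,0,-0.0045,0]
    - [-1,0,0,-0.005,0]

```text
clock: 20.8
tcp_pos: [0.4941, -0.2306, 0.1278]
orientation: [1.335, 1.123, -1.335]
contact_force: [0.6, 0.1, 5.1]
grip_width: 0.0
```

Call:
play_rows:
  plan:
    - [-1,0,0,-0.0005,0]
    - [-1,0,0,-0.001,0]
    - [-1,0,0,-0.0015,0]
    - [-1,0,0,-0.002,0]
    - [-1,0,0,-0.0025,0]
    - [-1,0,0,-0.003,0]
    - [-1,0,0,-0.0035,0]
    - [-1,0,0,-0.004,0]
    - [-1,0,0,-0.0045,0]

```text
clock: 21.7
tcp_pos: [0.4942, -0.2306, 0.1234]
orientation: [1.335, 1.123, -1.335]
contact_force: [-0.9, -0.3, 6.3]
grip_width: 0.0
```

Pressed about 18.5 mm. From here I'll use short calls.

Call:
play_rows:
  plan:
    - [-1,0,0,-0.0005,0]
    - [-1,0,0,-0.001,0]
    - [-1,0,0,-0.0015,0]
    - [-1,0,0,-0.002,0]
    - [-1,0,0,-0.0025,0]
    - [-1,0,0,-0.003,0]
    - [-1,0,0,-0.0035,0]
    - [-1,0,0,-0.004,0]

```text
clock: 22.5
tcp_pos: [0.4942, -0.2306, 0.1194]
orientation: [1.335, 1.123, -1.335]
contact_force: [-1.1, 0.0, 5.3]
grip_width: -0.0001
```

Call:
play_rows:
  plan:
    - [-1,0,0,-0.0005,0]
    - [-1,0,0,-0.001,0]
    - [-1,0,0,-0.0015,0]

```text
clock: 22.8
tcp_pos: [0.4942, -0.2306, 0.1179]
orientation: [1.335, 1.123, -1.335]
contact_force: [-0.9, -0.3, 6.1]
grip_width: -0.0001
```

Call:
play_rows:
  plan:
    - [-1,0,0,-0.0005,0]
    - [-1,0,0,-0.001,0]

```text
clock: 23.0
tcp_pos: [0.4942, -0.2306, 0.1169]
orientation: [1.335, 1.123, -1.335]
contact_force: [-1.0, 0.6, 6.3]
grip_width: -0.0
```

Call:
play_rows:
  plan:
    - [-1,0,0,-0.0005,0]
    - [-1,0,0,-0.001,0]

```text
clock: 23.2
tcp_pos: [0.4942, -0.2306, 0.1159]
orientation: [1.335, 1.123, -1.335]
contact_force: [-1.3, 1.0, 7.1]
grip_width: 0.0004
```

Call:
play_rows:
  plan:
    - [-1,0,0,-0.0005,0]
    - [-1,0,0,-0.001,0]

```text
clock: 23.4
tcp_pos: [0.4942, -0.2306, 0.115]
orientation: [1.335, 1.123, -1.335]
contact_force: [-1.3, 0.5, 6.3]
grip_width: -0.0
```

Call:
play_rows:
  plan:
    - [-1,0,0,-0.0005,0]
    - [-1,0,0,-0.001,0]

```text
clock: 23.6
tcp_pos: [0.4942, -0.2306, 0.114]
orientation: [1.335, 1.123, -1.335]
contact_force: [-0.6, 0.5, 6.9]
grip_width: 0.0001
```

Call:
play_rows:
  plan:
    - [-1,0,0,-0.0005,0]
    - [-1,0,0,-0.001,0]

```text
clock: 23.8
tcp_pos: [0.4942, -0.2306, 0.113]
orientation: [1.335, 1.123, -1.335]
contact_force: [-1.2, 1.0, 7.2]
grip_width: -0.0001
```

Call:
play_rows:
  plan:
    - [-1,0,0,-0.0005,0]
    - [-1,0,0,-0.001,0]

```text
clock: 24.0
tcp_pos: [0.4942, -0.2306, 0.112]
orientation: [1.335, 1.122, -1.335]
contact_force: [-2.3, 0.3, 7.0]
grip_width: 0.0
```

Call:
play_rows:
  plan:
    - [-1,0,0,-0.0005,0]
    - [-1,0,0,-0.001,0]

```text
clock: 24.2
tcp_pos: [0.4942, -0.2306, 0.111]
orientation: [1.335, 1.123, -1.335]
contact_force: [-1.7, 1.0, 6.8]
grip_width: -0.0001
```

Call:
play_rows:
  plan:
    - [-1,0,0,-0.0005,0]
    - [-1,0,0,-0.001,0]

```text
clock: 24.4
tcp_pos: [0.4942, -0.2306, 0.1101]
orientation: [1.335, 1.123, -1.335]
contact_force: [-1.2, -0.0, 7.5]
grip_width: 0.0002
```

Call:
play_rows:
  plan:
    - [-1,0,0,-0.0005,0]
    - [-1,0,0,-0.001,0]

```text
clock: 24.6
tcp_pos: [0.4942, -0.2306, 0.1093]
orientation: [1.335, 1.122, -1.335]
contact_force: [-2.8, 1.9, 14.1]
grip_width: -0.0002
```

Stop felt at 14.1 N, about 33 mm down. I'll let go now.

Call:
play_rows:
  plan:
    - [-1,0,0,0,0]
    - [-1,0,0,0.001,0]
    - [-1,0,0,0.003,0]
    - [-1,0,0,0.006,0]
    - [-1,0,0,0.012,0]
    - [-1,0,0,0.03,0]
    - [-1,0,0,0.06,0]
    - [-1,0,0,0.09,0]
    - [-1,0,0,0.1,0]
    - [-1,0,0,0.1,0]

```text
clock: 25.6
tcp_pos: [0.4946, -0.2308, 0.21]
orientation: [1.336, 1.12, -1.334]
contact_force: [-0.0, 0.2, -0.8]
grip_width: 0.0
```

```bash
python3 look.py w10 u;python3 look.py w11 u; python3 - <<'E'
from h import *
d=r.grab_frame("top");cv2.imwrite("pics/t11.png",cv2.resize(d["pixels"],(800,600)))
d=r.grab_frame("scene");W=cloud(d);cv2.imwrite("pics/s11.png",d["pixels"])
for l in ["pack","jar","block","handpiece"]:
    for m in r.outline_of(d,l)[:1]:
        M=m["mask"]&(d["z_map"]>0);print(l,round(m["conf"],2),np.percentile(W[M],[2,50,98],axis=0).round(3).tolist())
E
```

```text
tcp [ 0.4946 -0.2308  0.21  ] jaw -99.87 tilt [ 0.0023 -0.0009] F [-0.03  0.16 -0.81] t 25.6
z 0.1056 n 11375 rect [ 518.56 -235.24  127.35   67.91   -9.8 ] bay(outer) [ 493.9 -231. ]
hole ((495.72503662109375, -231.7045135498047), (44.26969909667969, 55.02009963989258), 81.26925659179688)
pack 0.92 2894 ztop 0.1077 ((494.3924865722656, -230.06837463378906), (39.45744705200195, 50.0488395690918), 80.1007308959961)
pt 0.69 [255.  200.3] [ 0.4911 -0.2278  0.1084]
tcp [ 0.4931 -0.2302  0.2073] jaw -99.86 tilt [-0.0026  0.0009] F [ 0.31  0.75 -0.22] t 25.75
z 0.1055 n 11736 rect [ 518.54 -235.27  127.24   68.14   -9.86] bay(outer) [ 493.9 -231. ]
hole ((503.6250305175781, -244.34097290039062), (67.69975280761719, 35.82718276977539), 30.71123504638672)
pack 0.68 2966 ztop 0.1077 ((494.7059020996094, -230.08056640625), (39.34808349609375, 49.39734649658203), 80.20494842529297)
pt 0.85 [257.1 196.2] [ 0.4928 -0.2302  0.1086]
pack 0.84 [[0.47, -0.252, 0.093], [0.499, -0.23, 0.105], [0.524, -0.209, 0.109]]
jar 0.78 [[0.534, -0.03, 0.007], [0.565, -0.01, 0.047], [0.576, 0.011, 0.056]]
block 0.64 [[0.343, -0.027, 0.001], [0.383, 0.004, 0.018], [0.409, 0.037, 0.022]]
handpiece 0.74 [[0.728, -0.105, -0.001], [0.747, -0.051, 0.02], [0.761, 0.021, 0.026]]
```

View pics/w11.png

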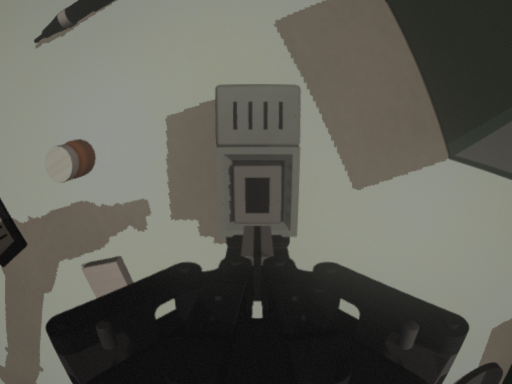

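View pics/s11.png

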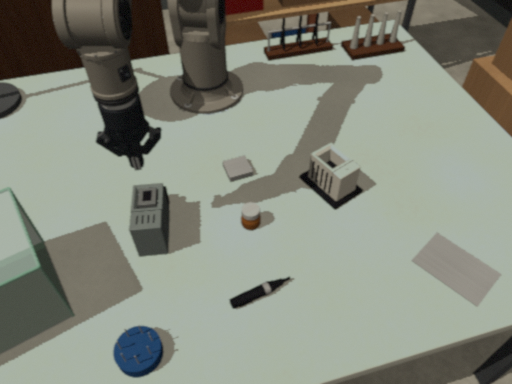

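Call:
play_rows:
  plan:
    - [-1,0,0,0.01,0]
    - [-1,0,0,0.02,0]
    - [-1,0,0,0.02,0]
    - [-1,0,0,0.02,0]
    - [-1,0,0,0.02,0]
    - [-1,0,0,0.02,0]
    - [-1,0,0,0.02,0]
    - [-1,0,0,0.02,0]
    - [-1,0,0,0.02,0]
    - [-1,0,0,0.02,0]

```text
clock: 27.2
tcp_pos: [0.4941, -0.2306, 0.2288]
orientation: [1.335, 1.123, -1.335]
contact_force: [-0.5, 0.1, 0.1]
grip_width: 0.0
```

```bash
python3 look.py w12 u; python3 - <<'E'
from h import *
d=r.grab_frame("top");W=cloud(d)
for m in r.outline_of(d,"pack")[:1]:
    M=m["mask"]&(d["z_map"]>0);print(m["conf"],np.percentile(W[M],[5,50,90],axis=0).round(4).tolist())
E
```

```text
tcp [ 0.4941 -0.2306  0.2288] jaw -99.87 tilt [-0.0001  0.    ] F [-0.45  0.11  0.06] t 27.2
z 0.1055 n 10212 rect [ 518.74 -235.29  127.65   68.03   -9.68] bay(outer) [ 494.1 -231.1]
hole ((502.9011535644531, -244.840087890625), (68.23165893554688, 35.670047760009766), 29.49417495727539)
pack 0.8 2595 ztop 0.1077 ((494.3642578125, -230.09605407714844), (39.6324462890625, 48.78007507324219), 80.1153564453125)
pt 0.9 [252.2 191. ] [ 0.4934 -0.2261  0.1091]
0.79 [[0.468, -0.2436, 0.1003], [0.4836, -0.2243, 0.1079], [0.4975, -0.2091, 0.1101]]
```

The pack top holds steady at about 0.108 m, roughly 2–3 mm above the deck. The fingers are clear and the bystanders haven't moved, so I'm handing in.

```bash
python3 -c "
from bench import r
print(r.hand_in())"
```

```text
the job is handed in; nothing more can be done
None
```

The pack is out of the charger and held by the catch in the power unit's bay. I handed the job in at about 27 s, with the arm touching nothing.

- **Charger:** I pressed the pack once and felt the stop at 13.7 N. It popped up to about 29 mm above the deck, and I gripped it across its 40 mm side and lifted it out.
- **Power unit:** I lowered it into the bay with no contact force beyond its own weight and let go. It sat loose on the plunger with its top at 0.1345 m, where 0.134 m was expected. I then pressed at 5 mm/s until the stop, which came at 14.1 N and about 33 mm down.
- **Last checks:** About 1 s and 2.5 s after letting go, the top of the pack was steady at 0.1077 m in the wrist camera, 2–3 mm above the deck. The top camera agreed at 0.108 m.
- **Disagreements:** The height at which I felt the stop implies the pack should sit at about 0.105 m, so the wrist and top cameras read 2–3 mm higher. The scene camera read 0.105 m. This is about the camera calibration error and well inside the held range.
- **Bystanders:** The jar, steel block and handpiece were where they started, within a couple of millimetres.

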